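Hook and snap the vent cover onto a scent diffuser

TASK

Close up the white scent diffuser on the display table: pick up its loose green vent cover by the finger ridge, hook the cover's front lip under the edge of the slot at the far end of the open bay while the tail is still raised, then bring the tail down and press it gently until it snaps under the orange catch and lies flat. The grey cassette that holds the bay is adjustable and stands a little differently each time, so feel your way in; never push the cover or the diffuser with more than 30 N, and do not knock the candles, card tray and tin round about.

Things in the scene. Friction and masses are not known exactly. Their poses are not given: they have to be found in the camera images.
- diffuser: White scent diffuser shell, 148 (x) x 96 (y) x 34 mm high, fixed. Origin: centre of its underside on the table; z up; +x from the orange catch's end to the slot's end, roughly away from the robot. In it stands a grey cassette, 120 x 76 mm, that holds the open bay; the cassette's own place is adjustable and not measured (see bay_mid).
- bay_mid (a point): Fixed point of the shell, x = 0, y = 0, z = 37 mm: where the cassette's bay centre at ledge height would be at mid adjustment. The cassette really stands up to 8 mm nearer or farther in x and up to 4 mm higher or lower, differently each time, held stiffly, centred in y: find it by touch. Fitted, the cover's origin lies at the cassette's bay centre.
- slot_mid (a point): Shell point x = 45, y = 0, z = 38 mm: lower edge of the slot's overhang at mid adjustment. From the bay centre: bay x -45..+45, y -32..+32; ledges 27..32 mm either side at height 0 carry the plate; overhang from x = 45, 1..5 mm above the ledges; slot under it 46 mm wide, 12 mm on in x, over 20 mm deep. Play of the cover: 1 mm in x, 2 mm each way in y.
- catch_mid (a point): Shell point x = -41.5, y = 0, z = 41 mm: nose point of the orange sprung catch at mid adjustment; it goes with the cassette. Nose 26 mm wide in y, its steep ramp rises 6 mm above this point. The cover's tail lands on the ramp about 9 mm above its seat; pressed past it, the catch springs back over it by itself. Cassette's rim: 5 mm above its ledges; refill pad 13 mm below them.
- cover: Green vent cover, about 90 g, at first right side up on the table. x from tail to lip, z up; origin in the plane of the plate's underside, 4.5 mm above the table at first. Plate x -36..+44, y -30..+30, z 0..5 mm; tail x -44..-36 only 3 mm thick (z 0..3). Two ribs under it (20 to 24 mm either side) reach down to z = -4.5.
- cover_grip (a point): Centre of the finger ridge on the cover's top, the place to grip: cover x = 5, y = 0, z = 15 mm, same axes. The ridge is 30 mm long in x, 12 mm thick in y, and rises from z = 5 (plate) to z = 25 mm.
- cover_lip (a point): Middle of the front lip's end: cover x = 52, y = 0, z = -2.5 mm, same axes. The lip is 40 mm wide in y, 4 mm thick and set lower than the plate (z -4.5..-0.5); it juts 8 mm beyond the plate's front edge at x = 44.
- cover_thumb (a point): Centre of the light grey thumb field, 14 x 22 mm, flush with the cover's top: cover x = -27, y = 0, z = 5 mm, same axes. Press here: about 3 to 8 N downward takes the tail past the catch.
- cover_tail (a point): Middle of the tail's top: cover x = -40, y = 0, z = 3 mm, same axes. While the tail rests on the catch the cover is tilted about 0.1 rad; snapped home it lies level.
- tester_mid (a point): Open tester candle, 67 mm across, 74 mm tall, bystander; point half-way up.
- tester_b_mid (a point): Second open tester candle, 67 mm across, 74 mm tall, bystander; point half-way up.
- jar_a_mid (a point): Lidded candle jar, 69 mm across, 82 mm tall, bystander; point about half-way up.
- jar_b_mid (a point): Second lidded candle jar, 69 mm across, 82 mm tall, bystander; point about half-way up.
- tin_mid (a point): Flat gold tin, 61 x 88 x 22 mm, bystander; point half-way up.
- cards_mid (a point): Clear tray with white cards, 65 x 92 x 19 mm, bystander; point half-way up.

How it is judged:
By the outcome, as a careful person would: the job done as asked, in the order asked, and still so for the second after the job is handed in, with the robot touching nothing.
It also fails if it takes over 54 s, if anything falls off the work surface, if the arm or the gripper's body presses on something with over 40 N, if the wrist force passes 120 N, or if a joint passes its speed limit or range.

ROBOT

A 6-joint arm with a two-finger parallel gripper is mounted at the origin on a cart in front of the work surface, level with it; the furniture and walls round the work are solid. World frame = base frame: x ahead of the robot, y to its left, z up, the work surface at z = 0. Lengths are in mm, angles in rad, forces in N, time in s.
With the tool pointing down it reaches from about 400 to 925 mm from the base axis. Payload 12.5 kg.
Tool frame: the origin (TCP) lies midway between the tips of the shut fingers; the grasp point (between the pads) lies 19 mm behind it; z points along the fingers, y is the direction in which the jaws open and shut (so a half turn about z gives the same grasp; the last joint's range is limited). The gripper opens to 95 mm and grips with 3 to 60 N. Pads are 20 mm wide; open, the fingers measure 119 mm over their backs; the gripper's body (75 mm by 180 mm) begins 59 mm behind the grasp point.
Start: joints at [1.202, 0.491, 1.559, -0, 1.092, -0.106], TCP at [162.348, 603.564, 214.661] pointing down, gripper open.
Joint ranges: [-3.1, 3.1], [-0.84, 2.19], [0.05, 2.79], [-1.13, 4.28], [0.06, 2.93], [-2.69, 2.69]. Speed limits (rad/s): [2.22, 2.22, 2.79, 3.14, 3.14, 3.14].

INTERFACE

Orientations are given as [roll, pitch, yaw] about the fixed x, y, z axes, in that order (R = Rz(yaw) Ry(pitch) Rx(roll)).
In Python, from cell import * gives the robot as it stands. The module is installed in compiled form; this text tells all that it offers.
- The arm moves only by the tool carry_out, never from a script. Its argument "moves" is a list of rows, each an object of numbers: "dx", "dy", "dz": the shift along the tool's x, y, z in m; "twist": the turn about the tool's z in degrees. A call has 1 to 5 rows; each row is the pose to reach, as a shift and turn from the pose commanded when the call began, along the tool's axes at that moment; what a row does not reach only later rows make up. A row lasts 1/10 s, in which the tool goes at most 50 mm and 8.59 degrees, less where a joint would pass 70% of its speed; a pose out of reach is approached as far as the arm can. A call with a gripper value outside its range is refused whole. "grip" is the finger opening in m, from 0 to 0.0951, set as the call begins (left out, the last holds). The fingers move at their own pace and stop on an object; the grip force is fixed at half the most. Time passes only in rows, so rows that repeat a pose let the fingers close. It gives the time, the measured TCP pose, the force and the opening at its end, in the units of the state.
- state(): the state, without advancing time (a new reading comes with each control period).
- read_camera(name): name is "scene" or "side" or "wrist"; returns (picture, depth): 384x512x3 uint8, red, green, blue; 384x512 float32, mm along the optical axis (not along the pixel's ray), 0 where there is no reading.
- camera_info(name): a dict with "mtx" (3x3 intrinsics, pixels), "R" (3x3) and "t" (3): a world point X has camera coordinates R X + t. Camera axes: x right, y down, z forward; pixel columns grow to the right and rows downward; lengths in mm; the calibration is good to about 2 mm. A picture is of the moment at which its call begins: read the wrist's pose just before it. camera_info takes no time and is no camera call; for the wrist camera it gives the pose at the moment of the call.
- job_done(): hands the job in, once; it reports no verdict.
The state is a dict: "t": time; "joints": joint angles; "qvel": joint speeds; "tau": joint torques, N m; "eef_pos": TCP position; "tcp_rot": TCP orientation; "ft_force": force on the tool from outside, world axes, zero at the start; "moment": the same for the moment, N m; "opening": opening from 0.0 (shut) to 1.0 (fully open).
Only numpy, scipy, OpenCV 4.12 (cv2) and the standard library are available. Lean on these libraries where they do the work, as an engineer would, in place of code of your own. Each camera call takes 0.05 s, during which the arm holds its last target. There are 200 camera calls.

## Working session

There is one attempt and no reset: what is moved stays moved. The work goes in short steps, Python scripts to look and compute and a tool call to move; the robot and the scene stay as the last step left them, time stands still between calls to the robot, and variables do not carry over. Pictures are saved under pics/ and viewed, about 8 in all and at most 12, crops included, and the job is handed in when it is done.

Besides the shell and the picture viewer there is one more tool, called after "Call:" as name([rows], argument=value, ...), one row to a line, values as JSON. carry_out: Moves the arm, as the interface text tells. Its arguments: {"type":"object","properties":{"moves":{"type":"array","items":{"type":"object","properties":{"dx":{"type":"number"},"dy":{"type":"number"},"dz":{"type":"number"},"twist":{"type":"number"}}}},"grip":{"type":"number"}},"required":["moves"]}

```bash
mkdir -p pics; python3 - <<'E'
from cell import *
import cv2,numpy as np
s=state();print(s)
ims=[]
for n in("scene","side","wrist"):
    i=camera_info(n);p,d=read_camera(n);np.savez(f"{n}0.npz",p=p,d=d,K=i["mtx"],R=i["R"],t=i["t"])
    print(n,np.round(i["mtx"],1).tolist(),np.round(-i["R"].T@i["t"]).tolist(),np.round(i["R"][2],2));ims.append(p[:,:,::-1])
cv2.imwrite("pics/a.png",cv2.resize(np.hstack(ims[:2]),(800,300)))
cv2.imwrite("pics/b.png",ims[0])
E
```

```text
{'t': 0.0, 'joints': array([ 1.20240390e+00,  4.91538844e-01,  1.55948574e+00, -3.87407664e-06,
        1.09171030e+00, -1.05619986e-01]), 'qvel': array([-0.00048741,  0.00013746, -0.00054229, -0.00064431,  0.00030719,
        0.00075084]), 'tau': array([ 3.46296665e-04, -6.12640214e+01, -2.58182949e+01,  6.93105720e-02,
        4.83004865e-02, -1.08614649e-04]), 'eef_pos': array([162.24420398, 603.29945409, 214.0621283 ]), 'tcp_rot': array([-3.14045643e+00, -1.17000916e-04,  2.87882194e+00]), 'ft_force': array([-0.04094079,  0.10852047, -0.04621837]), 'moment': array([ 0.03421673, -0.04826387, -0.0461636 ]), 'opening': 0.9984129295503218}
scene [[418.6, 0.0, 245.3], [0.0, 418.6, 188.0], [0.0, 0.0, 1.0]] [53.0, -938.0, 1025.0] [ 0.43  0.52 -0.73]
side [[392.3, 0.0, 258.2], [0.0, 392.3, 185.8], [0.0, 0.0, 1.0]] [260.0, 560.0, 558.0] [ 0.32 -0.81 -0.49]
wrist [[271.6, 0.0, 254.1], [0.0, 271.6, 189.6], [0.0, 0.0, 1.0]] [84.0, 626.0, 384.0] [ 0.28 -0.08 -0.96]
```

View pics/a.png

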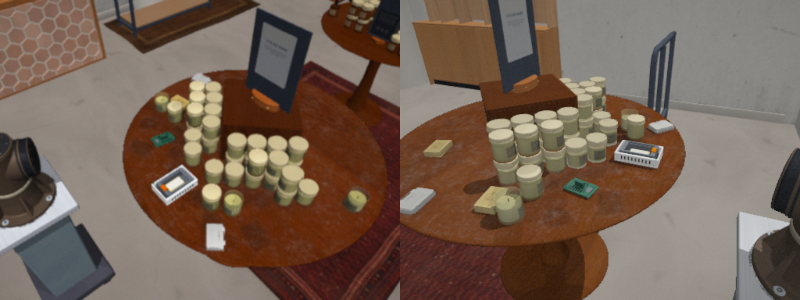

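The scene view (left) shows the green cover at about (163,139) and the white diffuser with its orange catch at about (175,185). In the side view they are at (580,187) and (639,153). Candles stand between them. Next I measure by colour masks and depth.

```bash
cat >h.py <<'E'
import numpy as np,cv2
def load(f):
    z=np.load(f);return z["p"],z["d"],z["K"],z["R"],z["t"]
def cloud(d,K,R,t):
    v,u=np.mgrid[:d.shape[0],:d.shape[1]]
    c=np.stack([(u-K[0,2])/K[0,0]*d,(v-K[1,2])/K[1,1]*d,d],-1)
    return (c-t)@R
def masks(p):
    h=cv2.cvtColor(p,cv2.COLOR_RGB2HSV);H,S,V=h[...,0].astype(int),h[...,1],h[...,2]
    return dict(green=(H>65)&(H<95)&(S>110)&(V>25),orange=(H>4)&(H<18)&(S>190)&(V>150),white=(S<30)&(V>170),grey=(S<40)&(V>60)&(V<=165))
def rect(P):
    r=cv2.minAreaRect(P[:,:2].astype(np.float32));return np.round(r[0],1),np.round(r[1],1),round(r[2],1)
E
python3 - <<'E'
from h import *
for n in("scene","side","wrist"):
    p,d,K,R,t=load(n+"0.npz");W=cloud(d,K,R,t);m=masks(p)
    base=(d>0)&(W[...,2]>-20)&(W[...,2]<120)&(W[...,0]>300)&(W[...,0]<900)&(np.abs(W[...,1])<600)
    for k in("green","orange","white"):
        M=(m[k]&base).astype(np.uint8);c,l,st,ce=cv2.connectedComponentsWithStats(M)
        for i in range(1,c):
            if st[i,4]>12:
                P=W[l==i];print(n,k,st[i,4],ce[i].round(),rect(P),"z",np.percentile(P[:,2],[5,50,95]).round(1))
    # top-down height map from all
    if n=="scene":
        q=W[(d>0)&(W[...,2]>12)&(W[...,2]<300)]
p,d,K,R,t=load("scene0.npz");p2,d2,K2,R2,t2=load("side0.npz")
B=np.zeros((560,760,3),np.uint8)
for p,d,K,R,t in((p2,d2,K2,R2,t2),(p,d,K,R,t)):
    W=cloud(d,K,R,t);ok=(d>0)&(W[...,2]>-30)&(W[...,2]<400)
    x,y=W[...,0][ok],W[...,1][ok];r=((900-x)).astype(int);c=((380-y)).astype(int)
    g=(r>1)&(r<558)&(c>1)&(c<758)
    for a in(-1,0,1):
        for b in(-1,0,1): B[r[g]+a,c[g]+b]=p[ok][g][:,::-1]
for k in range(0,760,100):
    cv2.putText(B,f"y{380-k}",(k,555),0,.35,(0,255,255));cv2.line(B,(k,540),(k,545),(0,255,255))
for k in range(0,560,100):cv2.putText(B,f"x{900-k}",(0,k+5),0,.35,(0,255,255))
cv2.imwrite("pics/top.png",B)
p=load("wrist0.npz")[0];cv2.imwrite("pics/w.png",p[:,:,::-1])
E
```

```text
scene green 269 [209. 177.] (array([585.7, -98.2]), array([57.3, 89.8]), 81.2) z [ 7.4 11.6 29.5]
scene orange 40 [209. 240.] (array([ 420.9, -327.2]), array([23.9, 13.7]), 84.6) z [39.5 43.9 47.3]
scene white 458 [224. 238.] (array([ 471.9, -326.8]), array([148.7,  99.1]), 0.5) z [12.3 33.5 40.3]
scene white 156 [223. 235.] (array([ 471.6, -327.5]), array([33.7, 58.2]), 82.3) z [21.2 24.2 27.8]
scene white 503 [274. 299.] (array([ 449.8, -582.1]), array([84.2, 58.3]), 48.6) z [16.4 19.8 23. ]
side green 38 [229. 238.] (array([585.9, -87. ]), array([18.9, 20.6]), 60.9) z [10.2 13.3 24.5]
side orange 18 [324. 192.] (array([ 422.7, -322.8]), array([12.9, 20.3]), 12.8) z [42.2 44.2 46.5]
side white 172 [333. 160.] (array([ 450.7, -578.5]), array([81.5, 58.1]), 50.1) z [17.5 19.7 21.5]
side white 218 [306. 196.] (array([ 471.8, -324.6]), array([146.9,  98.8]), 0.1) z [31.6 34.7 36.8]
side white 89 [306. 194.] (array([ 469.3, -315.3]), array([62.4, 54.1]), 1.7) z [22.9 24.2 41.6]
```

View pics/top.png

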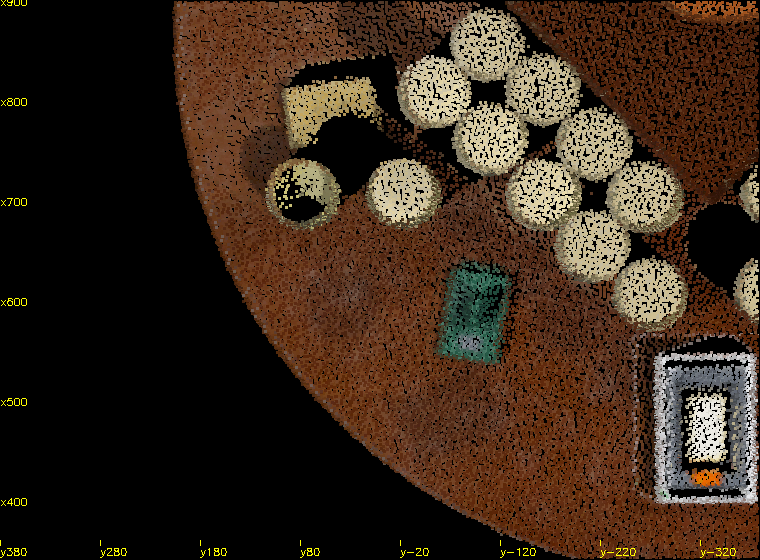

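The plan view shows the cover at about (590,-96), yawed about -10° with its thumb field toward the robot. The diffuser is centred at about (472,-327) with yaw near 0. Candles stand from x=570 outward. I move above the cover.

Call:
carry_out([
  {"dx": -0.03, "dy": -0.028, "dz": -0.01},
  {"dx": -0.06, "dy": -0.056, "dz": -0.02},
  {"dx": -0.09, "dy": -0.085, "dz": -0.03},
  {"dx": -0.12, "dy": -0.113, "dz": -0.04},
  {"dx": -0.15, "dy": -0.141, "dz": -0.04},
])

```text
schema error: expected keys dx, dy, dz, twist
```

Call:
carry_out([
  {"dx": -0.03, "dy": -0.028},
  {"dx": -0.06, "dy": -0.056},
  {"dx": -0.09, "dy": -0.085},
  {"dx": -0.12, "dy": -0.113},
  {"dx": -0.15, "dy": -0.141},
])

```text
schema error: expected keys dx, dy, dz, twist
```

Call:
carry_out([
  {"dx": -0.03, "dy": -0.028},
  {"dx": -0.06, "dy": -0.056},
  {"dx": -0.09, "dy": -0.085},
  {"dx": -0.12, "dy": -0.113},
  {"dx": -0.15, "dy": -0.141},
])

```text
schema error: expected keys dx, dy, dz, twist
```

Call:
carry_out([
  {"dx": -0.03, "dy": -0.028},
  {"dx": -0.06, "dy": -0.056},
  {"dx": -0.09, "dy": -0.085, "twist": -2},
  {"dx": -0.12, "dy": -0.113, "twist": -5},
  {"dx": -0.145, "dy": -0.141, "twist": -5},
])

```text
schema error: expected keys dx, dy, dz, twist
```

Call:
carry_out([
  {"dx": -0.03, "dy": -0.028, "dz": -0.01, "twist": 0},
  {"dx": -0.06, "dy": -0.056, "dz": -0.02, "twist": 0},
  {"dx": -0.09, "dy": -0.085, "dz": -0.03, "twist": 0},
  {"dx": -0.12, "dy": -0.113, "dz": -0.04, "twist": 0},
  {"dx": -0.15, "dy": -0.141, "dz": -0.04, "twist": 0},
])

```text
t: 0.65
eef_pos: [271.3, 427.3, 255.7]
tcp_rot: [3.14, 0.001, 2.879]
ft_force: [0.8, -0.1, 0.4]
opening: 0.997
```

Call:
carry_out([
  {"dx": -0.03, "dy": -0.028, "dz": 0, "twist": 0},
  {"dx": -0.06, "dy": -0.056, "dz": 0, "twist": 0},
  {"dx": -0.09, "dy": -0.085, "dz": 0, "twist": 0},
  {"dx": -0.12, "dy": -0.113, "dz": 0, "twist": 0},
  {"dx": -0.15, "dy": -0.141, "dz": 0, "twist": 0},
])

```text
t: 1.15
eef_pos: [379.3, 251.8, 254.7]
tcp_rot: [3.141, 0.0, 2.879]
ft_force: [0.2, 1.5, 0.1]
opening: 0.998
```

Call:
carry_out([
  {"dx": -0.03, "dy": -0.028, "dz": 0, "twist": 0},
  {"dx": -0.06, "dy": -0.056, "dz": 0, "twist": 0},
  {"dx": -0.09, "dy": -0.085, "dz": 0, "twist": 0},
  {"dx": -0.12, "dy": -0.113, "dz": 0, "twist": 0},
  {"dx": -0.15, "dy": -0.141, "dz": 0, "twist": 0},
])

```text
t: 1.65
eef_pos: [487.6, 76.5, 254.6]
tcp_rot: [3.141, -0.0, 2.879]
ft_force: [-0.5, -0.0, 0.5]
opening: 1.0
```

Call:
carry_out([
  {"dx": -0.03, "dy": -0.028, "dz": 0, "twist": 0},
  {"dx": -0.06, "dy": -0.056, "dz": 0, "twist": 0},
  {"dx": -0.09, "dy": -0.085, "dz": 0, "twist": -2},
  {"dx": -0.12, "dy": -0.113, "dz": 0, "twist": -5},
  {"dx": -0.145, "dy": -0.141, "dz": 0, "twist": -5},
])

```text
t: 2.15
eef_pos: [591.2, -97.4, 254.3]
tcp_rot: [3.141, -0.0, 2.967]
ft_force: [0.2, 1.1, 0.2]
opening: 0.999
```

```bash
cat >look.py <<'E'
from cell import *
from h import *
import sys
def look(tag,names=("wrist",)):
    s=state()
    for n in names:
        i=camera_info(n);p,d=read_camera(n);np.savez(f"{n}{tag}.npz",p=p,d=d,K=i["mtx"],R=i["R"],t=i["t"]);cv2.imwrite(f"pics/{n}{tag}.png",p[:,:,::-1])
    print("t",round(s["t"],2),"pos",s["eef_pos"].round(1),"rot",s["tcp_rot"].round(4),"F",s["ft_force"].round(1),"M",s["moment"].round(2),"op",round(s["opening"]*95.1,1))
E
python3 - <<'E'
from look import *
look("1")
p,d,K,R,t=load("wrist1.npz");W=cloud(d,K,R,t);m=masks(p)
M=m["green"]&(d>0)&(W[...,2]<60)
for nm,lo,hi in(("plate",5,14),("ridge",22,40)):
    P=W[M&(W[...,2]>lo)&(W[...,2]<hi)];print(nm,len(P),rect(P),np.percentile(P[:,2],[5,50,95]).round(1))
E
```

```text
t 2.15 pos [591.2 -97.4 254.3] rot [ 3.1414e+00 -3.0000e-04  2.9675e+00] F [0.2 1.1 0.2] M [ 0.   -0.02 -0.01] op 95.0
plate 1564 (array([586.6, -94.5]), array([57.2, 93.1]), 80.8) [ 7.2  9.1 10.6]
ridge 168 (array([ 494.5, -183.1]), array([281.3,  28.2]), 44.0) [26.8 28.8 30.4]
```

View pics/wrist1.png

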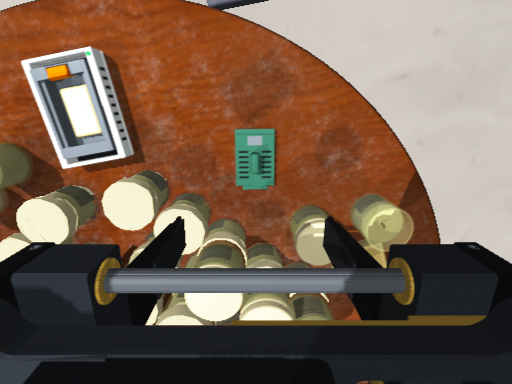

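The wrist view shows the cover at (255,158), thumb field on top and tail toward the robot. The open diffuser is at (78,105) with its orange catch at (58,72). I refine both from the same data.

```bash
python3 - <<'E'
from h import *
p,d,K,R,t=load("wrist1.npz");W=cloud(d,K,R,t);m=masks(p);z=W[...,2]
near=np.hypot(W[...,0]-587,W[...,1]+95)<70
P=W[m["green"]&near&(z>22)&(z<40)];print("ridge",len(P),rect(P),P.mean(0).round(1),P.min(0).round(1),P.max(0).round(1))
P=W[~m["green"]&near&(z>6)&(z<20)&(p.sum(-1)>350)];print("thumb",len(P),np.median(P,0).round(1))
nd=(np.abs(W[...,0]-472)<85)&(np.abs(W[...,1]+327)<60)&(d>0)
for k,lo,hi in(("white",30,39),("white",18,30),("orange",36,60)):
    P=W[m[k]&nd&(z>lo)&(z<hi)];print(k,len(P),rect(P),np.percentile(P,[3,50,97],axis=0).round(1).tolist())
# profile along x at centre line y of catch & off-centre
for yo in(-327,-327+18,-327+30,-327+35,-327+44):
    s=nd&(np.abs(W[...,1]-yo)<2.5);o=np.argsort(W[...,0][s]);A=W[s][o];C=p[s][o]
    print(yo,[(int(a[0]),int(a[2]),tuple(int(v) for v in c)) if i%3==0 else (int(a[0]),int(a[2])) for i,(a,c) in enumerate(zip(A,C))][::2])
E
```

```text
ridge 158 (array([587.2, -93.5]), array([10.5, 29.5]), 79.9) [587.1 -93.4  28.6] [ 573.  -101.    24.1] [602.4 -86.1  30.4]
thumb 172 [556.7 -89.6   9.6]
white 1669 (array([ 471.9, -325. ]), array([147.5,  96. ]), 0.4) [[399.3, -371.3, 31.2], [461.6, -297.4, 33.6], [544.3, -278.1, 35.4]]
white 1143 (array([ 473.6, -324.6]), array([143.7,  75.6]), 0.7) [[442.6, -342.8, 20.6], [471.1, -325.3, 22.3], [502.1, -306.2, 24.3]]
orange 94 (array([ 423.1, -327.4]), array([29.6, 15. ]), 90.0) [[415.8, -338.6, 38.8], [428.1, -324.1, 42.2], [430.2, -313.2, 45.3]]
-327 [(387, 0, (141, 81, 51)), (387, 0), (397, 31), (398, 33, (217, 198, 188)), (399, 33), (399, 33), (400, 34, (254, 255, 255)), (401, 35), (401, 32), (402, 33, (253, 253, 253)), (402, 20), (402, 29), (402, 22, (140, 142, 141)), (402, 7), (402, 15), (402, 9, (131, 133, 134)), (402, 7), (402, 20), (402, 18, (128, 131, 131)), (402, 32), (402, 26), (412, 38, (130, 140, 149)), (412, 39), (413, 37), (413, 40, (136, 148, 158)), (415, 41), (416, 42), (416, 42, (254, 174, 0)), (416, 41), (418, 42), (418, 44, (255, 183, 0)), (418, 42), (419, 44)
[... 13704 characters left out ...]
255)), (513, 34), (514, 33), (514, 33, (254, 255, 255)), (515, 34), (517, 34), (518, 33, (253, 253, 254)), (518, 33), (520, 33), (521, 33, (254, 254, 255)), (521, 34), (522, 33), (524, 34, (255, 255, 255)), (525, 33), (526, 34), (527, 33, (255, 255, 255)), (528, 34), (529, 33), (530, 33, (255, 255, 255)), (531, 33), (531, 34), (533, 33, (255, 255, 255)), (534, 33), (534, 33), (536, 33, (255, 255, 255)), (537, 32), (537, 33), (539, 33, (255, 255, 255)), (540, 34), (541, 33), (542, 32, (255, 255, 255)), (543, 33), (543, 33), (544, 33, (247, 248, 248)), (546, 0), (547, -1), (549, 0, (80, 45, 29)), (549, 0), (550, 0), (552, 0, (80, 44, 24)), (552, -1), (553, 0), (554, 0, (72, 38, 21)), (555, 0)]
```

The depth reading puts the cassette centre at x≈471.5, y≈-325, ledges at z≈35. The ridge is at (587.2,-93.4), yaw about -9.7°. I descend for the grasp.

Call:
carry_out([
  {"dx": 0.0046, "dy": 0.0032, "dz": 0.045, "twist": 0},
  {"dx": 0.0046, "dy": 0.0032, "dz": 0.09, "twist": 0},
  {"dx": 0.0046, "dy": 0.0032, "dz": 0.135, "twist": 0},
  {"dx": 0.0046, "dy": 0.0032, "dz": 0.175, "twist": 0},
  {"dx": 0.0046, "dy": 0.0032, "dz": 0.205, "twist": 0},
], grip=0.05)

```text
t: 2.7
eef_pos: [585.5, -91.4, 47.0]
tcp_rot: [3.141, -0.002, 2.966]
ft_force: [-0.4, -0.8, 0.2]
opening: 0.636
```

```bash
python3 - <<'E'
from look import *
look("2")
p,d,K,R,t=load("wrist2.npz");W=cloud(d,K,R,t);m=masks(p);z=W[...,2]
near=np.hypot(W[...,0]-587,W[...,1]+95)<70
for lo,hi in((22,40),(5,14)):
    P=W[m["green"]&near&(z>lo)&(z<hi)]
    if len(P):print(len(P),rect(P),np.percentile(P,[2,50,98],axis=0).round(1).tolist())
E
```

```text
t 2.7 pos [585.5 -91.4  47. ] rot [ 3.1413e+00 -2.3000e-03  2.9660e+00] F [-0.4 -0.8  0.2] M [-0.   -0.01  0.04] op 60.5
604 (array([587.4, -93.9]), array([12.2, 29.6]), 80.2) [[573.0, -100.2, 23.5], [585.7, -93.3, 28.7], [600.6, -86.6, 30.4]]
5378 (array([585.6, -93.5]), array([58.8, 93.2]), 80.6) [[539.2, -123.6, 6.6], [575.5, -92.6, 9.2], [625.0, -61.9, 10.5]]
```

View pics/wrist2.png

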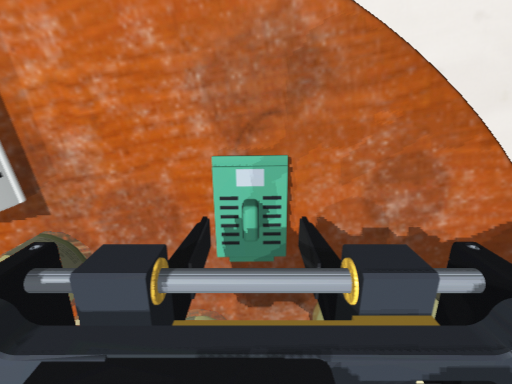

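The cover lies centred between the open fingers (ridge at (250,215) px). The two ridge measurements agree to 0.5 mm. Next I go down and grip.

Call:
carry_out([
  {"dx": 0, "dy": 0, "dz": 0.015, "twist": 0},
  {"dx": 0, "dy": 0, "dz": 0.025, "twist": 0},
  {"dx": 0, "dy": 0, "dz": 0.031, "twist": 0},
  {"dx": 0, "dy": 0, "dz": 0.034, "twist": 0},
  {"dx": 0, "dy": 0, "dz": 0.034, "twist": 0},
], grip=0.03)

```text
t: 3.25
eef_pos: [586.6, -91.7, 15.9]
tcp_rot: [3.142, 0.0, 2.966]
ft_force: [-0.0, 0.1, 0.3]
opening: 0.316
```

Call:
carry_out([
  {"dx": 0, "dy": 0, "dz": 0, "twist": 0},
  {"dx": 0, "dy": 0, "dz": 0, "twist": 0},
  {"dx": 0, "dy": 0, "dz": 0, "twist": 0},
  {"dx": 0, "dy": 0, "dz": 0, "twist": 0},
  {"dx": 0, "dy": 0, "dz": 0, "twist": 0},
], grip=0.0)

```text
t: 3.75
eef_pos: [586.6, -91.8, 16.1]
tcp_rot: [-3.142, 0.001, 2.966]
ft_force: [-1.8, -0.4, 5.8]
opening: 0.123
```

Call:
carry_out([
  {"dx": 0, "dy": 0, "dz": -0.01, "twist": 0},
  {"dx": 0, "dy": 0, "dz": -0.03, "twist": 0},
  {"dx": 0, "dy": 0, "dz": -0.06, "twist": 0},
  {"dx": 0, "dy": 0, "dz": -0.09, "twist": 0},
  {"dx": 0, "dy": 0, "dz": -0.1, "twist": 0},
])

```text
t: 4.25
eef_pos: [587.3, -91.8, 118.7]
tcp_rot: [-3.141, 0.004, 2.966]
ft_force: [0.4, 0.2, -0.7]
opening: 0.121
```

The cover is gripped (opening 11.5 mm, as expected for the ridge). The tool cannot tilt, so I will tilt the cover in the grip by pressing its tail lightly on the fixed shell's right edge. I carry it there by an arc clear of the candles.

Call:
carry_out([
  {"dx": 0.025, "dy": -0.014, "dz": 0, "twist": 8},
  {"dx": 0.05, "dy": -0.028, "dz": 0, "twist": 16},
  {"dx": 0.075, "dy": -0.043, "dz": 0, "twist": 24},
  {"dx": 0.101, "dy": -0.057, "dz": 0, "twist": 32},
  {"dx": 0.126, "dy": -0.071, "dz": 0, "twist": 40},
])

```text
t: 4.75
eef_pos: [448.5, -139.6, 115.2]
tcp_rot: [-3.141, -0.001, 2.262]
ft_force: [0.4, 0.1, 0.3]
opening: 0.123
```

Call:
carry_out([
  {"dx": 0, "dy": 0, "dz": 0, "twist": 8},
  {"dx": 0, "dy": 0, "dz": 0, "twist": 16},
  {"dx": 0, "dy": 0, "dz": 0, "twist": 24},
  {"dx": 0, "dy": 0, "dz": 0, "twist": 32},
  {"dx": 0, "dy": 0, "dz": 0, "twist": 40},
])

```text
t: 5.25
eef_pos: [449.7, -139.5, 115.2]
tcp_rot: [-3.141, -0.0, 1.564]
ft_force: [-0.2, 0.7, -0.9]
opening: 0.122
```

```bash
python3 - <<'E'
from look import *
look("3",())
E
```

```text
t 5.25 pos [ 449.7 -139.5  115.2] rot [-3.1409e+00 -5.0000e-04  1.5640e+00] F [-0.2  0.7 -0.9] M [-0.15  0.06  0.03] op 11.6
```

Call:
carry_out([
  {"dx": -0.045, "dy": -0.004, "dz": 0, "twist": 0},
  {"dx": -0.09, "dy": -0.008, "dz": 0, "twist": 0},
  {"dx": -0.135, "dy": -0.012, "dz": 0, "twist": 0},
  {"dx": -0.18, "dy": -0.016, "dz": 0, "twist": 0},
  {"dx": -0.225, "dy": -0.02, "dz": 0, "twist": 0},
])

```text
t: 5.75
eef_pos: [429.1, -366.2, 115.1]
tcp_rot: [-3.141, -0.001, 1.57]
ft_force: [1.0, 0.0, -0.4]
opening: 0.127
```

Call:
carry_out([
  {"dx": -0.03, "dy": 0, "dz": 0, "twist": 0},
  {"dx": -0.0515, "dy": 0, "dz": 0.01, "twist": 0},
  {"dx": -0.0515, "dy": 0, "dz": 0.035, "twist": 0},
  {"dx": -0.0515, "dy": 0, "dz": 0.055, "twist": 0},
  {"dx": -0.0515, "dy": 0, "dz": 0.055, "twist": 0},
])

```text
t: 6.25
eef_pos: [428.5, -415.0, 57.8]
tcp_rot: [-3.138, -0.004, 1.569]
ft_force: [-0.8, -0.2, -0.7]
opening: 0.124
```

```bash
python3 - <<'E'
from look import *
look("4")
E
```

```text
t 6.25 pos [ 428.5 -415.    57.8] rot [-3.1383 -0.0041  1.5694] F [-0.8 -0.2 -0.7] M [-0.11  0.1  -0.  ] op 11.8
```

View pics/wrist4.png

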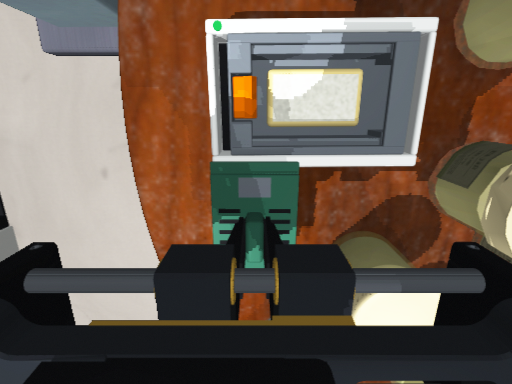

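The cover's tail (row 162) overhangs the shell's right edge as planned. I lower it step by step, watching the force.

Call:
carry_out([
  {"dx": 0, "dy": 0, "dz": 0.005, "twist": 0},
  {"dx": 0, "dy": 0, "dz": 0.009, "twist": 0},
  {"dx": 0, "dy": 0, "dz": 0.012, "twist": 0},
  {"dx": 0, "dy": 0, "dz": 0.0135, "twist": 0},
  {"dx": 0, "dy": 0, "dz": 0.0135, "twist": 0},
])

```text
t: 6.8
eef_pos: [429.7, -416.0, 47.1]
tcp_rot: [3.142, -0.0, 1.57]
ft_force: [-0.4, -0.2, -0.9]
opening: 0.127
```

Call:
carry_out([
  {"dx": 0, "dy": 0, "dz": 0.001, "twist": 0},
  {"dx": 0, "dy": 0, "dz": 0.002, "twist": 0},
  {"dx": 0, "dy": 0, "dz": 0.002, "twist": 0},
])

```text
t: 7.1
eef_pos: [429.8, -416.2, 45.4]
tcp_rot: [3.141, 0.0, 1.57]
ft_force: [-0.7, 0.7, 3.6]
opening: 0.123
```

Contact at about z=45.5. I continue.

Call:
carry_out([
  {"dx": 0, "dy": 0, "dz": 0.001, "twist": 0},
  {"dx": 0, "dy": 0, "dz": 0.002, "twist": 0},
  {"dx": 0, "dy": 0, "dz": 0.002, "twist": 0},
])

```text
t: 7.4
eef_pos: [429.9, -416.8, 43.8]
tcp_rot: [3.141, 0.001, 1.57]
ft_force: [-1.6, -2.2, 7.2]
opening: 0.123
```

Call:
carry_out([
  {"dx": 0, "dy": 0, "dz": 0.001, "twist": 0},
  {"dx": 0, "dy": 0, "dz": 0.002, "twist": 0},
  {"dx": 0, "dy": 0, "dz": 0.002, "twist": 0},
])

```text
t: 7.7
eef_pos: [430.0, -417.2, 42.0]
tcp_rot: [3.14, 0.002, 1.57]
ft_force: [-1.9, -4.5, 6.5]
opening: 0.123
```

The force levels off at about 7 N, so the cover is pivoting in the grip. I continue to about 9 mm of pivot.

Call:
carry_out([
  {"dx": 0, "dy": 0, "dz": 0.001, "twist": 0},
  {"dx": 0, "dy": 0, "dz": 0.002, "twist": 0},
  {"dx": 0, "dy": 0, "dz": 0.003, "twist": 0},
  {"dx": 0, "dy": 0, "dz": 0.003, "twist": 0},
])

```text
t: 8.1
eef_pos: [430.1, -417.6, 39.0]
tcp_rot: [3.14, 0.003, 1.57]
ft_force: [-1.2, -5.8, 8.1]
opening: 0.125
```

Call:
carry_out([
  {"dx": 0, "dy": 0, "dz": 0.001, "twist": 0},
  {"dx": 0, "dy": 0, "dz": 0.002, "twist": 0},
  {"dx": 0, "dy": 0, "dz": 0.003, "twist": 0},
  {"dx": 0, "dy": 0, "dz": 0.003, "twist": 0},
])

```text
t: 8.5
eef_pos: [430.1, -417.7, 36.1]
tcp_rot: [3.14, 0.003, 1.57]
ft_force: [-2.9, -4.8, 7.3]
opening: 0.127
```

Call:
carry_out([
  {"dx": 0, "dy": 0, "dz": -0.01, "twist": 0},
  {"dx": 0, "dy": 0, "dz": -0.03, "twist": 0},
  {"dx": 0, "dy": 0, "dz": -0.05, "twist": 0},
  {"dx": 0, "dy": 0, "dz": -0.06, "twist": 0},
  {"dx": 0, "dy": 0, "dz": -0.06, "twist": 0},
])

```text
t: 9.0
eef_pos: [430.1, -416.3, 96.4]
tcp_rot: [3.14, 0.002, 1.57]
ft_force: [-0.0, 0.4, -0.5]
opening: 0.123
```

```bash
cat >tilt.py <<'E'
from look import *
def tilt(tag,view=False):
    s=state();look(tag);T=s["eef_pos"];yaw=s["tcp_rot"][2]
    p,d,K,R,t=load(f"wrist{tag}.npz");W=cloud(d,K,R,t);m=masks(p)
    cx=-np.array([np.cos(yaw),np.sin(yaw),0]);cy=np.array([-cx[1],cx[0],0]);Q=(W-T);X=Q@cx;Y=Q@cy;Z=Q[...,2]
    M=m["green"]&(np.abs(Y)<33)&(X>-70)&(X<60)&(np.abs(Z)<40)&(d>0)
    h=(np.abs(Y)>9)&M&(Z<6)
    if h.sum()>50:
        A=np.c_[X[h],np.ones(h.sum())];z=Z[h]
        for _ in range(4):
            c,*_r=np.linalg.lstsq(A,z,rcond=None);r=np.abs(A@c-z);A,z=A[r<2.],z[r<2.]
        print("plate slope",c[0].round(3),"z@tcp",c[1].round(2),"n",len(z),"X range",np.percentile(A[:,0],[1,99]).round(1),"Ymid",np.round((Y[h].min()+Y[h].max())/2,1),"tailX",np.percentile(X[M],.5).round(1))
E
python3 -c "
from tilt import *
tilt('5')"
```

```text
t 9.0 pos [ 430.1 -416.3   96.4] rot [3.1401e+00 1.5000e-03 1.5699e+00] F [-0.   0.4 -0.5] M [-0.13  0.07  0.02] op 11.7
plate slope -0.163 z@tcp -5.82 n 3700 X range [-49.1  11. ] Ymid 0.2 tailX -49.2
```

The cover is now held nose-down by 0.163 rad, centred in the jaws. I refine the cassette from this close view.

```bash
python3 - <<'E'
from h import *
for f in("wrist4.npz","wrist5.npz"):
    p,d,K,R,t=load(f);W=cloud(d,K,R,t);m=masks(p);x,y,z=W[...,0],W[...,1],W[...,2]
    nd=(np.abs(x-472)<90)&(np.abs(y+325)<60)&(d>0)&~m["green"]&~m["orange"]
    q=lambda v:np.percentile(v,[1,50,99]).round(1).tolist()
    rim=nd&(z>37.5)&(z<43)&~m["white"];led=nd&(z>32)&(z<36.8)&~m["white"]&(np.abs(y+325)<33)
    print("rim x",q(x[rim&(abs(y+325)<36)]),"y",q(y[rim&(x>440)&(x<500)]),"z",q(z[rim]))
    print("ledge x",q(x[led]),"y",q(y[led]),"z",q(z[led]))
    far=rim&(x>500)&(abs(y+325)<15);near=rim&(x<440)&(abs(y+325)<36);print("overhang x",q(x[far]),"nearrim x",q(x[near]))
    wt=nd&m["white"]&(z>31)&(z<36.5);print("shell",rect(W[wt]),q(z[wt]))
    o=m["orange"]&(abs(x-425)<20)&(d>0);print("orange",q(x[o]),q(y[o]),q(z[o]))
    pad=m["white"]&nd&(z<28)&(z>18);print("pad y",q(y[pad]),"x",q(x[pad]),"z",q(z[pad]))
E
```

```text
rim x [412.6, 490.8, 531.5] y [-363.2, -293.0, -287.5] z [37.9, 39.9, 42.4]
ledge x [402.6, 472.6, 540.9] y [-357.5, -298.4, -293.1] z [32.2, 34.9, 36.7]
overhang x [516.8, 524.0, 532.0] nearrim x [412.3, 420.6, 439.2]
shell (array([ 471.8, -325.4]), array([148.2,  95.9]), 0.1) [31.8, 33.6, 35.3]
orange [414.7, 423.1, 429.4] [-528.2, -330.0, -313.0] [-0.7, 42.9, 46.0]
pad y [-340.8, -324.8, -309.5] x [442.3, 471.7, 501.2] z [20.9, 22.4, 24.0]
rim x [412.6, 491.1, 531.6] y [-363.4, -292.9, -287.9] z [37.9, 39.9, 42.1]
ledge x [402.7, 473.6, 545.1] y [-357.4, -298.5, -293.2] z [32.1, 34.9, 36.6]
overhang x [517.0, 524.2, 531.8] nearrim x [412.3, 420.7, 438.7]
shell (array([ 471.6, -325.3]), array([147.4,  95.7]), 0.4) [31.8, 33.6, 35.4]
orange [413.7, 422.5, 436.3] [-384.3, -327.2, -313.3] [-0.8, 42.8, 45.9]
pad y [-340.6, -325.0, -309.9] x [442.9, 471.8, 500.8] z [20.8, 22.4, 24.1]
```

Two views agree: cassette centre (472,-325.3), ledges at z=35, overhang edge at x=517. I carry the cover over the bay and turn it back.

Call:
carry_out([
  {"dx": 0, "dy": 0, "dz": -0.02, "twist": -6},
  {"dx": 0.02, "dy": 0.008, "dz": -0.025, "twist": -14},
  {"dx": 0.045, "dy": 0.016, "dz": -0.025, "twist": -22},
  {"dx": 0.07, "dy": 0.024, "dz": -0.025, "twist": -30},
  {"dx": 0.091, "dy": 0.032, "dz": -0.025, "twist": -38},
])

```text
t: 9.55
eef_pos: [461.5, -323.6, 119.0]
tcp_rot: [-3.141, -0.002, 2.239]
ft_force: [0.1, -0.6, -1.7]
opening: 0.123
```

Call:
carry_out([
  {"dx": 0, "dy": 0, "dz": 0, "twist": -8},
  {"dx": 0, "dy": 0, "dz": 0, "twist": -16},
  {"dx": 0, "dy": 0, "dz": 0, "twist": -24},
  {"dx": 0, "dy": 0, "dz": 0, "twist": -32},
  {"dx": 0, "dy": 0, "dz": 0, "twist": -40},
])

```text
t: 10.05
eef_pos: [461.5, -324.7, 118.9]
tcp_rot: [3.141, -0.002, 2.937]
ft_force: [-1.4, 0.1, -1.5]
opening: 0.121
```

Call:
carry_out([
  {"dx": 0, "dy": 0, "dz": 0, "twist": -8},
  {"dx": 0, "dy": 0, "dz": 0, "twist": -12},
  {"dx": 0, "dy": 0, "dz": 0, "twist": -12},
])

```text
t: 10.35
eef_pos: [461.5, -324.8, 119.1]
tcp_rot: [3.14, -0.001, 3.141]
ft_force: [0.0, -0.5, -1.5]
opening: 0.124
```

```bash
python3 -c "
from tilt import *
tilt('6')"
```

```text
t 10.35 pos [ 461.5 -324.8  119.1] rot [ 3.1403e+00 -1.2000e-03  3.1415e+00] F [ 0.  -0.5 -1.5] M [ 0.02  0.04 -0.01] op 11.8
plate slope -0.167 z@tcp -5.67 n 3716 X range [-47.9  12.1] Ymid 0.9 tailX -48.0
```

Tilt holds at 0.167. I descend into the bay, lip 4–5 mm short of the overhang edge.

Call:
carry_out([
  {"dx": -0.0055, "dy": -0.001, "dz": 0.02, "twist": 0},
  {"dx": -0.0055, "dy": -0.001, "dz": 0.04, "twist": 0},
  {"dx": -0.0055, "dy": -0.001, "dz": 0.054, "twist": 0},
  {"dx": -0.0055, "dy": -0.001, "dz": 0.058, "twist": 0},
  {"dx": -0.0055, "dy": -0.001, "dz": 0.058, "twist": 0},
])

```text
t: 10.9
eef_pos: [467.1, -325.9, 61.5]
tcp_rot: [3.141, -0.001, 3.139]
ft_force: [0.3, 0.0, -0.4]
opening: 0.125
```

Call:
carry_out([
  {"dx": 0, "dy": 0, "dz": 0.003, "twist": 0},
  {"dx": 0, "dy": 0, "dz": 0.006, "twist": 0},
  {"dx": 0, "dy": 0, "dz": 0.009, "twist": 0},
  {"dx": 0, "dy": 0, "dz": 0.01, "twist": 0},
  {"dx": 0, "dy": 0, "dz": 0.01, "twist": 0},
])

```text
t: 11.4
eef_pos: [467.4, -326.3, 52.6]
tcp_rot: [-3.141, 0.001, 3.14]
ft_force: [-1.2, 0.7, 5.7]
opening: 0.119
```

```bash
python3 - <<'E'
from tilt import *
tilt('7'); look('7',('side','scene'))
p=cv2.imread("pics/side7.png");q=cv2.imread("pics/wrist7.png")
c=cv2.resize(p[150:250,250:390],(672,480),interpolation=cv2.INTER_CUBIC);cv2.imwrite("pics/c7.png",c)
E
```

```text
t 11.4 pos [ 467.4 -326.3   52.6] rot [-3.1411e+00  6.0000e-04  3.1404e+00] F [-1.2  0.7  5.7] M [ 0.14  0.11 -0.02] op 11.3
plate slope -0.158 z@tcp -5.59 n 3785 X range [-47.9  12.2] Ymid -0.3 tailX -48.0
t 11.45 pos [ 467.4 -326.3   52.7] rot [-3.1411e+00  7.0000e-04  3.1405e+00] F [-2.   0.1  5.8] M [0.13 0.07 0.04] op 12.3
```

View pics/wrist7.png

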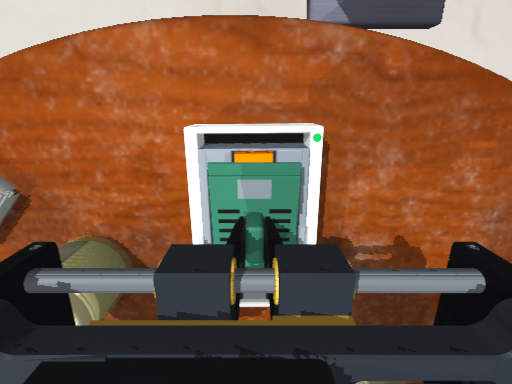

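The cover sits centred in the bay, tail (row 163) above the orange catch (row 157). The 5.8 N upward force fits the plate's front edge resting on the ledges. I ease up 1.5 mm and slide forward, feeling for the slot.

Call:
carry_out([
  {"dx": 0, "dy": 0.0005, "dz": -0.0015, "twist": 0},
  {"dx": -0.002, "dy": 0.0005, "dz": -0.0015, "twist": 0},
  {"dx": -0.004, "dy": 0.0005, "dz": -0.0015, "twist": 0},
  {"dx": -0.006, "dy": 0.0005, "dz": -0.0015, "twist": 0},
  {"dx": -0.006, "dy": 0.0005, "dz": -0.0015, "twist": 0},
])

```text
t: 12.05
eef_pos: [473.6, -325.6, 53.4]
tcp_rot: [3.141, 0.0, 3.141]
ft_force: [-0.5, -0.1, -0.1]
opening: 0.124
```

Call:
carry_out([
  {"dx": -0.001, "dy": 0, "dz": 0, "twist": 0},
  {"dx": -0.002, "dy": 0, "dz": 0, "twist": 0},
  {"dx": -0.002, "dy": 0, "dz": 0, "twist": 0},
])

```text
t: 12.35
eef_pos: [475.4, -325.6, 53.6]
tcp_rot: [3.142, 0.0, 3.141]
ft_force: [-0.3, -0.1, -0.6]
opening: 0.124
```

Call:
carry_out([
  {"dx": -0.001, "dy": 0, "dz": 0, "twist": 0},
  {"dx": -0.002, "dy": 0, "dz": 0, "twist": 0},
  {"dx": -0.002, "dy": 0, "dz": 0, "twist": 0},
])

```text
t: 12.65
eef_pos: [477.4, -325.6, 53.6]
tcp_rot: [3.142, 0.0, 3.141]
ft_force: [0.2, 0.8, -1.2]
opening: 0.121
```

Call:
carry_out([
  {"dx": -0.001, "dy": 0, "dz": 0, "twist": 0},
  {"dx": -0.0015, "dy": 0, "dz": 0, "twist": 0},
  {"dx": -0.0015, "dy": 0, "dz": 0, "twist": 0},
])

```text
t: 12.95
eef_pos: [478.4, -325.6, 53.5]
tcp_rot: [3.141, -0.001, 3.141]
ft_force: [-4.1, -0.6, 0.2]
opening: 0.122
```

Contact at x=478.4 with 4 N back, where the plate front should meet the overhang face. I back off 0.8 mm and lift slightly to check the lip is hooked.

Call:
carry_out([
  {"dx": 0.0008, "dy": 0, "dz": 0, "twist": 0},
  {"dx": 0.0008, "dy": 0, "dz": -0.0012, "twist": 0},
  {"dx": 0.0008, "dy": 0, "dz": -0.0025, "twist": 0},
  {"dx": 0.0008, "dy": 0, "dz": -0.0025, "twist": 0},
])

```text
t: 13.35
eef_pos: [478.2, -325.5, 55.7]
tcp_rot: [3.141, 0.0, 3.141]
ft_force: [2.1, -0.7, -8.0]
opening: 0.127
```

Call:
carry_out([
  {"dx": 0, "dy": 0, "dz": 0.002, "twist": 0},
  {"dx": 0, "dy": 0, "dz": 0.0035, "twist": 0},
  {"dx": 0, "dy": 0, "dz": 0.0035, "twist": 0},
])

```text
t: 13.65
eef_pos: [478.1, -325.7, 52.9]
tcp_rot: [-3.141, 0.0, 3.141]
ft_force: [-0.7, 0.5, 3.5]
opening: 0.126
```

On lifting, the lip held with 8 N under the overhang, so it is hooked. On lowering, the front rests on the ledges (3.5 N). Now I release.

Call:
carry_out([
  {"dx": 0, "dy": 0, "dz": -0.001, "twist": 0},
  {"dx": 0, "dy": 0, "dz": -0.001, "twist": 0},
  {"dx": 0, "dy": 0, "dz": -0.001, "twist": 0},
  {"dx": 0, "dy": 0, "dz": -0.001, "twist": 0},
], grip=0.03)

```text
t: 14.05
eef_pos: [478.0, -325.6, 53.6]
tcp_rot: [3.141, -0.0, 3.141]
ft_force: [0.8, -0.0, -1.0]
opening: 0.31
```

Call:
carry_out([
  {"dx": 0, "dy": 0, "dz": -0.015, "twist": 0},
  {"dx": 0, "dy": 0, "dz": -0.035, "twist": 0},
  {"dx": 0, "dy": 0, "dz": -0.04, "twist": 0},
  {"dx": 0, "dy": 0, "dz": -0.04, "twist": 0},
])

```text
t: 14.45
eef_pos: [478.2, -325.8, 94.1]
tcp_rot: [-3.141, 0.001, 3.141]
ft_force: [0.4, -0.6, -0.1]
opening: 0.314
```

```bash
python3 - <<'E'
from tilt import *
tilt('8')
p,d,K,R,t=load("wrist8.npz");W=cloud(d,K,R,t);m=masks(p);z=W[...,2]
near=(abs(W[...,1]+325)<32)&(abs(W[...,0]-475)<60)&(d>0)
th=near&~m["green"]&~m["orange"]&(W[...,0]<465)&(W[...,0]>430)&(abs(W[...,1]+325)<10)&(z>36)
print("thumb",np.percentile(W[th],[2,50,98],axis=0).round(1).tolist())
r=near&m["green"]&(z>52);print("ridge",rect(W[r]),np.percentile(z[r],[50,98]).round(1))
E
```

```text
t 14.45 pos [ 478.2 -325.8   94.1] rot [-3.1408e+00  1.2000e-03  3.1406e+00] F [ 0.4 -0.6 -0.1] M [0.07 0.   0.04] op 29.8
thumb [[443.4, -334.6, 45.4], [452.6, -325.0, 210.0], [457.7, -315.4, 220.6]]
ridge (array([ 478.1, -325.3]), array([35.2, 30.5]), 78.3) [62.2 97.3]
```

View pics/wrist8.png

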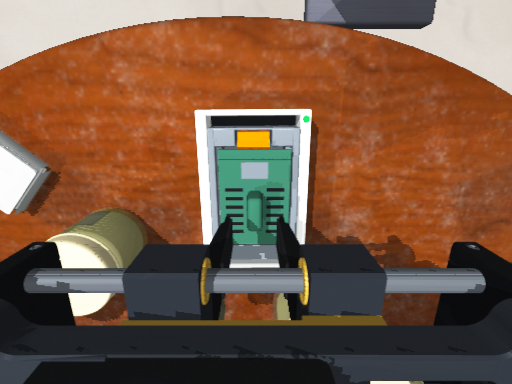

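The cover rests with its tail against the orange catch (catch at (253,139), thumb field at (255,170)). I check the tilt and seat numerically while shifting to the thumb field with fingers closing.

```bash
cat >chk.py <<'E'
from h import *
def chk(f):
    p,d,K,R,t=load(f);W=cloud(d,K,R,t);m=masks(p);x,y,z=W[...,0],W[...,1],W[...,2]
    M=m["green"]&(abs(y+325.3)<32)&(x>420)&(x<515)&(z>30)&(z<58)&(d>0);h=M&(abs(y+325.3)>9)&(x>437)
    A=np.c_[x[h]-472,np.ones(h.sum())];q=z[h]
    for _ in range(5):
        c,*_=np.linalg.lstsq(A,q,rcond=None);r=abs(A@c-q);k=r<np.maximum(1.5,2*np.median(r));A,q=A[k],q[k]
    e=m["green"]&(abs(y+325.3)<60)&(x>420)&(x<515)&(z>30)&(z<58)
    print("slope",c[0].round(3),"top z at centre",c[1].round(1),"n",len(q),"green x min",np.percentile(x[M],.3).round(1),"max",np.percentile(x[M],99.7).round(1),"y",np.percentile(y[h],[.5,99.5]).round(1))
    tl=M&(x<434);print("tail z",np.median(z[tl]).round(1) if tl.any() else None)
    o=m["orange"]&(abs(x-422)<20)&(abs(y+325)<30);print("orange x",np.percentile(x[o],[1,99]).round(1),"z",np.percentile(z[o],[5,50,98]).round(1))
E
python3 -c "
from chk import *
chk('wrist8.npz')"
```

```text
slope -0.076 top z at centre 43.2 n 2725 green x min 428.8 max 514.6 y [-354.  -295.1]
tail z 44.4
orange x [414.6 429.5] z [12.8 42.3 45.5]
```

Call:
carry_out([
  {"dx": 0.015, "dy": 0.0005, "dz": 0, "twist": 0},
  {"dx": 0.033, "dy": 0.0005, "dz": 0, "twist": 0},
  {"dx": 0.033, "dy": 0.0005, "dz": 0, "twist": 0},
  {"dx": 0.033, "dy": 0.0005, "dz": 0.01, "twist": 0},
  {"dx": 0.033, "dy": 0.0005, "dz": 0.02, "twist": 0},
], grip=0.0)

```text
t: 15.0
eef_pos: [445.6, -325.2, 72.6]
tcp_rot: [-3.141, 0.0, 3.141]
ft_force: [0.9, 0.3, 0.8]
opening: 0.011
```

The tail rests on the catch with tilt 0.076 and its top about 6 mm above seat. I press down gently on the thumb field.

Call:
carry_out([
  {"dx": 0, "dy": 0, "dz": 0.012, "twist": 0},
  {"dx": 0, "dy": 0, "dz": 0.02, "twist": 0},
  {"dx": 0, "dy": 0, "dz": 0.024, "twist": 0},
  {"dx": 0, "dy": 0, "dz": 0.025, "twist": 0},
  {"dx": 0, "dy": 0, "dz": 0.025, "twist": 0},
])

```text
t: 15.5
eef_pos: [445.1, -325.1, 48.5]
tcp_rot: [3.141, -0.0, 3.141]
ft_force: [1.0, -0.2, -1.0]
opening: 0.005
```

Call:
carry_out([
  {"dx": 0, "dy": 0, "dz": 0.001, "twist": 0},
  {"dx": 0, "dy": 0, "dz": 0.002, "twist": 0},
  {"dx": 0, "dy": 0, "dz": 0.003, "twist": 0},
  {"dx": 0, "dy": 0, "dz": 0.003, "twist": 0},
])

```text
t: 15.9
eef_pos: [445.1, -325.2, 45.8]
tcp_rot: [-3.141, 0.0, 3.141]
ft_force: [-0.2, 0.7, 2.2]
opening: 0.001
```

Call:
carry_out([
  {"dx": 0, "dy": 0, "dz": 0.001, "twist": 0},
  {"dx": 0, "dy": 0, "dz": 0.002, "twist": 0},
  {"dx": 0, "dy": 0, "dz": 0.002, "twist": 0},
])

```text
t: 16.2
eef_pos: [444.9, -325.0, 43.4]
tcp_rot: [3.141, -0.0, 3.14]
ft_force: [0.6, 0.5, -0.2]
opening: 0.006
```

Call:
carry_out([
  {"dx": 0, "dy": 0, "dz": 0.001, "twist": 0},
  {"dx": 0, "dy": 0, "dz": 0.002, "twist": 0},
  {"dx": 0, "dy": 0, "dz": 0.002, "twist": 0},
])

```text
t: 16.5
eef_pos: [445.0, -325.0, 41.3]
tcp_rot: [3.141, -0.0, 3.141]
ft_force: [0.0, -0.6, 0.2]
opening: 0.005
```

Call:
carry_out([
  {"dx": 0, "dy": 0, "dz": 0.001, "twist": 0},
  {"dx": 0, "dy": 0, "dz": 0.002, "twist": 0},
  {"dx": 0, "dy": 0, "dz": 0.002, "twist": 0},
])

```text
t: 16.8
eef_pos: [445.0, -325.1, 40.3]
tcp_rot: [-3.141, 0.0, 3.141]
ft_force: [-2.6, 1.8, 11.0]
opening: 0.006
```

A stop at z≈40.3, where a flat seat should be (11 N). I retreat and check.

Call:
carry_out([
  {"dx": 0, "dy": 0, "dz": -0.01, "twist": 0},
  {"dx": 0.01, "dy": 0, "dz": -0.04, "twist": 0},
  {"dx": 0.02, "dy": 0, "dz": -0.08, "twist": 0},
  {"dx": 0.02, "dy": 0, "dz": -0.11, "twist": 0},
  {"dx": 0.02, "dy": 0, "dz": -0.11, "twist": 0},
])

```text
t: 17.3
eef_pos: [426.0, -326.2, 153.7]
tcp_rot: [-3.137, 0.005, 3.14]
ft_force: [0.5, -1.2, 0.7]
opening: 0.006
```

```bash
python3 - <<'E'
from look import *
from chk import chk
look('9',('wrist','scene'));chk('wrist9.npz');chk('scene9.npz')
q=cv2.imread("pics/wrist9.png")[90:300,150:370];p=cv2.imread("pics/scene9.png")[130:330,130:330]
cv2.imwrite("pics/f.png",np.hstack([cv2.resize(q,(400,400),interpolation=2),cv2.resize(p,(400,400),interpolation=2)]))
E
```

```text
t 17.3 pos [ 426.  -326.2  153.7] rot [-3.137   0.0048  3.1404] F [ 0.5 -1.2  0.7] M [ 0.    0.01 -0.05] op 0.5
slope -0.0 top z at centre 39.9 n 1195 green x min 428.2 max 495.3 y [-353.8 -295.2]
tail z 37.9
orange x [414.4 427.8] z [31.4 42.  45.5]
slope -0.0 top z at centre 41.8 n 156 green x min 431.0 max 513.3 y [-356.6 -299.2]
tail z 40.5
orange x [415.  428.5] z [40.2 44.6 49. ]
```

View pics/f.png

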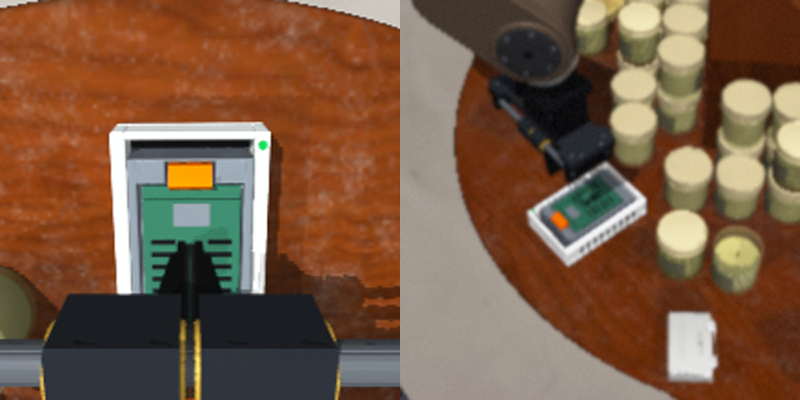

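The catch now overlaps the tail edge at (190,185) px, and the cover is level in both views: slope 0.000, plate top at 39.9 mm, tail top at 37.9 mm. The neighbours look undisturbed, so I hand in.

```bash
python3 -c "
from cell import *
print(job_done(),state()['t'])"
```

```text
the job is handed in; nothing more can be done
the job is handed in; nothing more can be done
```

The diffuser is closed: the green cover lies level in the bay with its tail under the orange catch, and the arm is clear. I handed the job in at about 17.4 s of the 54 s allowed.

- **Grip and tilt:** I gripped the cover by the finger ridge. The tool cannot tilt, so I lightly pressed the cover's tail on the diffuser shell's right edge to tilt the cover nose-down in the grip, by about 0.16 rad. That push read at most about 8 N upward, about 10 N in all.
- **Hooking:** I slid the lip under the overhang until the front met the slot edge at about 4 N. A small test lift was held with 8 N, so the lip was hooked while the tail was still raised.
- **Snapping home:** After releasing, I pressed the thumb field. The highest reading while the tail went past the catch was about 2 N. Then the cover stopped firmly at 11 N, the largest contact force I read. Forces were read only at the end of each move, so short peaks in between were not seen.

**Last checks:**
- The close wrist view gave slope 0.000, plate top at 39.9 mm and tail top at 37.9 mm, with about 40 and 38 mm expected. The catch overlaps the tail edge.
- The scene camera also showed the cover level, but read about 2 mm higher, which is within its calibration.
- The candles and card tray looked undisturbed in the part of the scene picture I viewed. The tin was not clearly in that crop, and I did not measure any of them again.
- Before the press the tail rested at a tilt of about 0.08 rad rather than the stated 0.1.

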